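# File the long die in the third gap

## Task

Starting at the rack's end nearest the tankard, count the gaps by running the gripper's closed fingertips along the top of the brass rail, touching it over the first, then the second, then the third gap (filled or empty, every gap counts). Then, with the fingertips, push the long die that lies loose in the rack's front channel along to that third gap and into it until it is fully home against the back wall. Only slide the die, never lift it; leave everything else where it stands, and finish with the hand clear.

Things in the scene. Friction and masses are not known exactly. Their poses are not given: they have to be found in the camera images.
- rack: Wooden divider rack, fixed. Origin: underside, mid-width; x points from open front to back wall, y along the row of gaps. Floor board 118 x 300 mm, top 6 mm up. Seven fins 8 mm thick, tops 36 mm up, round noses at x = 4 mm, centred at y = 0, +-36, +-72, +-108 mm: six gaps 28 mm wide centred at y = +-18, +-54, +-90 mm, each ending at the back wall's face at x = 48 mm.
- channel (a point): Middle of the rack's flat front channel, on its floor (rack x = -20.5, y = 0, 6 mm up); axes as the rack. The channel runs along y in front of the fins, 49 mm wide, from the fin noses (rack x = 4 mm) to a low kerb (rack x = -45 to -53 mm, top 11 mm above the shelf), open at both ends.
- rail: Plain brass rail on top of the back wall, behind the gaps: 12 mm wide (rack x = 46 to 58 mm), 224 mm long (all six gaps), smooth flat top 46 mm above the shelf. Origin: middle of its top face; axes as the rack.
- die_mid (a point): Centre of the long die to be pushed: a loose metal bar die 44 x 22 x 22 mm (44 along its x), about 0.13 kg, lying in the rack's front channel, length across it (along rack x, slight skew), 75 to 110 mm from the middle towards either end. Centre 11 mm above the rack's floor (17 mm above the shelf). Fully home in a gap its centre is at rack x = +26 mm and its front end is flush with the fin noses.
- filed_a: Long die of the same kind already filed home in the gap at rack y = +54 mm (bystander). Origin: underside centre.
- filed_b: Long die of the same kind already filed home in the gap at rack y = -54 mm (bystander). Origin: underside centre.
- tankard: Small pewter tankard with a side handle, 66 mm across, 78 mm high, standing upright beyond one end of the rack, either the rack's +y or its -y end: gaps are counted from that end. Origin: underside centre.
- troll: Painted resin troll figure on a round foot, 56 mm across, about 85 mm high, beyond the other end of the rack (bystander). Origin: underside centre.
- bead: Flattened glass bead, 22 mm across, 9 mm high, lying in the front channel towards the end away from the long die (bystander). Origin: underside centre.
- pawn: Wooden pawn, 24 mm across, 42 mm high, on the shelf in front of the rack (bystander). Origin: underside centre.
- tray: Ebony dice tray 130 x 170 x 26 mm with two small dice, to the robot's right (bystander). Origin: underside centre.
- cards: Cardboard deck box 66 x 92 x 22 mm, lying to the robot's left (bystander). Origin: underside centre.
- die: The same long die's body; origin at its underside centre, axes as at point die_mid.

How it is judged:
By the outcome, as a careful person would: the job done as asked, in the order asked, and still so for the second after the job is handed in, with the robot touching nothing.
It also fails if it takes over 56 s, if anything falls off the work surface, if the arm or the gripper's body presses on something with over 40 N, if the wrist force passes 120 N, or if a joint passes its speed limit or range.

## Robot

A 6-joint arm with a two-finger parallel gripper is mounted at the origin on the work surface. World frame = base frame: x ahead of the robot, y to its left, z up, the work surface at z = 0. Lengths are in m, angles in rad, forces in N, time in s.
With the tool pointing down it reaches from about 0.35 to 0.975 m from the base axis. Payload 4.9 kg.
Tool frame: the origin (TCP) lies midway between the tips of the shut fingers; the grasp point (between the pads) lies 19 mm behind it; z points along the fingers, y is the line along which they close (so a half turn about z gives the same grasp; the last joint's range is limited). The gripper opens to 85 mm and grips with 20 to 120 N. Pads are 22 mm wide; open, the fingers measure 114 mm over their backs; the gripper's body (76 mm by 85 mm) begins 54 mm behind the grasp point. The pads swing forward as they close: fully open they stand 13 mm farther back than shut.
Start: joints at [1.143, 0.053, 1.613, -0, 1.476, -0.119], TCP at [0.19, 0.595, 0.231] pointing down, gripper open.
Joint ranges: [-3.01, 3.01], [-1.01, 2.22], [0.06, 2.58], [-1.02, 4.17], [0.09, 2.62], [-3.14, 3.14]. Speed limits (rad/s): [2.57, 2.57, 3.14, 3.14, 3.14, 3.14].

## Interface

Orientations are given as a unit quaternion [w, x, y, z].
In Python, from plant import * gives the robot as it stands.
- The arm moves only by the tool jog_arm, never from a script. Its argument "targets" is a list of rows, each a list of 3 entries, a list of its own where there are three numbers: the shift along the tool's x, y, z in units of 25 mm (1.0 is 25 mm), then the turn, a rotation vector about the tool's x, y, z in units of 8 degrees (1.0 is 8 degrees), then the opening in per cent of the stroke, from 0 (shut) to 100 (fully open). A call has 1 to 8 rows; each row is the pose to reach, as a shift and turn from the pose commanded when the call began, along the tool's axes at that moment; what a row does not reach only later rows make up. A row lasts 1/8 s, in which the tool goes at most 62.5 mm and 10.7 degrees, less where a joint would pass 70% of its speed; a pose out of reach is approached as far as the arm can. A call with a gripper value outside its range is refused whole. The fingers move at their own pace and stop on an object; the grip force is fixed at half the most. Time passes only in rows, so rows that repeat a pose let the fingers close. It gives the time, the measured TCP pose, the force, the opening and the grip force at its end, in the units of the state.
- state(): the state, without advancing time (a new reading comes with each control period).
- grab_frame(name): name is "scene" or "top" or "wrist"; returns (picture, depth): 480x640x3 uint8, red, green, blue; 480x640 float32, m along the optical axis (not along the pixel's ray), 0 where there is no reading.
- camera_params(name): a dict with "fovy" (degrees; the focal length in pixels is half the picture's height over the tangent of half this angle, whatever the lens; pixels are square), "cx", "cy" (the principal point, pixels), "rvec" (rotation vector, rad) and "tvec" (3), from world to camera coordinates, as OpenCV has them; the wrist camera has in their place "hand_eye" (4x4, takes a point from camera to tool coordinates, whose origin is the TCP and whose axes are the flange's). Camera axes: x right, y down, z forward; pixel columns grow to the right and rows downward; lengths in m; the calibration is good to about 2 mm. The wrist camera is an equidistant fisheye: a pixel r from the principal point sees the ray r / f radians off the axis. A picture is of the moment at which its call begins: read the wrist's pose just before it. camera_params takes no time and is no camera call.
- job_done(): hands the job in; it is judged then, once.
The state is a dict: "time": time; "joint_pos": joint angles; "joint_vel": joint speeds; "joint_efforts": joint torques, N m; "tool_pos": TCP position; "tool_rot": TCP orientation; "contact_force": force on the tool from outside, world axes, zero at the start; "ft_torque": the same for the moment, N m; "gripper_width": opening from 0.0 (shut) to 1.0 (fully open); "grasp_force": force on a finger pad.
Only numpy, scipy, OpenCV 4.12 (cv2) and the standard library are available. Lean on these libraries where they do the work, as an engineer would, in place of code of your own. Each camera call takes 0.05 s, during which the arm holds its last target. There are 200 camera calls.

## Working session

There is one attempt and no reset: what is moved stays moved. The work goes in short steps, Python scripts to look and compute and a tool call to move; the robot and the scene stay as the last step left them, time stands still between calls to the robot, and variables do not carry over. Pictures are saved under pics/ and viewed, at most 10 in all, crops included, and the job is handed in when it is done.

Besides the shell and the picture viewer there is one more tool, called after ">>>" by a JSON object that holds its "op" and its "data", one argument or row to a line. jog_arm: Moves the arm, as the interface text tells. Its arguments: {"type":"object","properties":{"targets":{"type":"array"}},"required":["targets"]}

```bash
ls; mkdir -p pics; python3 - <<'E'
from plant import *
import cv2,numpy as np
for n in("scene","top"):
    im,d=grab_frame(n); cv2.imwrite(f"pics/{n}0.png",im[:,:,::-1]); np.savez(f"{n}0.npz",im=im,d=d); print(camera_params(n))
s=state();print(s)
print(camera_params("wrist"))
E
```

```text
pics
{'fovy': 54.48703336540272, 'cx': 317.45434235831664, 'cy': 242.53415426580224, 'rvec': array([ 1.85144271,  1.97468202, -0.56519031]), 'tvec': array([ 0.04452002, -0.41208031,  1.4573075 ])}
{'fovy': 54.998135527721175, 'cx': 316.3366676273017, 'cy': 235.80721552911643, 'rvec': array([ 2.1924803 , -2.1755294 ,  0.07364581]), 'tvec': array([-0.01110362,  0.51620069,  1.02329808])}
{'time': 0.1, 'joint_pos': array([ 1.14300713e+00,  5.33190217e-02,  1.61418423e+00, -2.94777877e-06,
        1.47602893e+00, -1.18991602e-01]), 'joint_vel': array([-1.43311183e-03, -5.04578741e-04, -3.11216087e-03, -2.00964968e-05,
       -1.45479003e-03,  1.01051928e-03]), 'joint_efforts': array([ 3.79726782e-05, -3.94900632e+01, -3.71364534e+01, -8.62560250e-05,
        3.93938928e-03, -2.11935566e-05]), 'tool_pos': array([0.18969738, 0.59490397, 0.23015205]), 'tool_rot': array([-2.60420991e-04,  1.53785864e-01,  9.88103723e-01, -9.34143456e-04]), 'contact_force': array([0.27814064, 0.4202989 , 0.44080892]), 'ft_torque': array([-0.00463356,  0.03951856, -0.05146334]), 'grasp_force': 0.0, 'gripper_width': 0.9949831539721293}
{'fovy': 65.70646984690485, 'cx': 323.3157530414539, 'cy': 242.278291336678, 'hand_eye': array([[-2.31777474e-04, -9.56938244e-01, -2.90291480e-01,
         7.38781787e-02],
       [ 9.99999497e-01, -5.04965065e-04,  8.66174320e-04,
         1.28081614e-03],
       [-9.75462389e-04, -2.90291134e-01,  9.56937880e-01,
        -1.43055129e-01],
       [ 0.00000000e+00,  0.00000000e+00,  0.00000000e+00,
         1.00000000e+00]])}
```

View pics/top0.png

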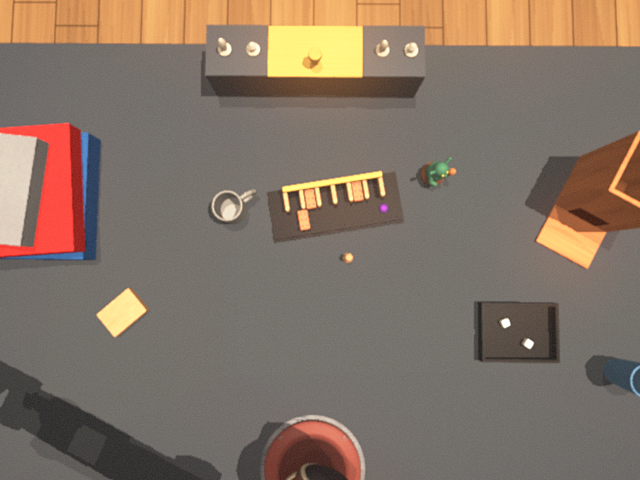

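View pics/scene0.png

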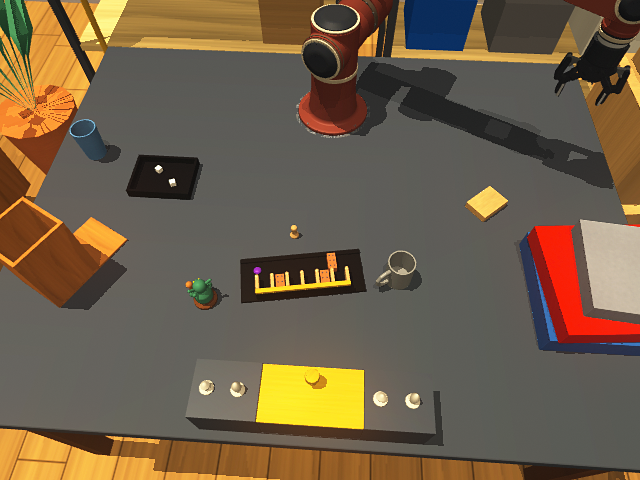

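The top view shows the tankard at (228,206), beyond the rack's +y end. The brass rail runs from (283,188) to (382,175), and the loose die is at (304,220). Filed dice are at (310,198) and (357,190), and the bead is at (384,208). The third gap from the tankard is therefore rack y=+18, which is empty. The scene view agrees.

```bash
cat > h.py <<'E'
from plant import *
import cv2,numpy as np
from scipy.spatial.transform import Rotation as R
def ray(n,uv,z,pose=None):
    "pixels -> world points on plane z"
    c=camera_params(n); uv=np.atleast_2d(np.asarray(uv,float))
    f=240/np.tan(np.radians(c["fovy"])/2); p=(uv-[c["cx"],c["cy"]])/f
    if n=="wrist":
        r=np.linalg.norm(p,axis=1,keepdims=True)+1e-9
        d=np.hstack([p/r*np.sin(r),np.cos(r)]); H=c["hand_eye"]
        q=np.array(pose["tool_rot"]); T=R.from_quat(q[[1,2,3,0]])
        d=T.apply(d@H[:3,:3].T); o=T.apply(H[:3,3])+pose["tool_pos"]
    else:
        M=cv2.Rodrigues(c["rvec"])[0]; d=np.c_[p,np.ones(len(p))]@M; o=-M.T@c["tvec"]
    return (o+d*((z-o[2])/d[:,2:]))[:,:2]
def mask(im,lo,hi,roi):
    h=cv2.cvtColor(im,cv2.COLOR_RGB2HSV); m=cv2.inRange(h,lo,hi); k=np.zeros_like(m)
    x0,y0,x1,y1=roi; k[y0:y1,x0:x1]=m[y0:y1,x0:x1]; return k
def rects(m,n,z,pose=None,amin=30):
    out=[]
    for c in cv2.findContours(m,cv2.RETR_EXTERNAL,cv2.CHAIN_APPROX_NONE)[0]:
        if cv2.contourArea(c)<amin: continue
        w=ray(n,c[:,0],z,pose).astype(np.float32)
        out.append((cv2.minAreaRect(w*1000),cv2.contourArea(c)))
    return out
E
python3 - <<'E'
from h import *
im=np.load("top0.npz")["im"]; h=cv2.cvtColor(im,cv2.COLOR_RGB2HSV)
for u,v in((330,182),(300,186),(317,197),(334,195),(304,220),(311,200),(350,250)):print(u,v,h[v,u])
roi=(265,165,410,245)
print("yellow",rects(mask(im,(22,180,150),(32,255,255),roi),"top",.046))
print("orange",rects(mask(im,(5,120,120),(18,255,255),roi),"top",.028))
print(ray("top",[[228,206],[348,258],[437,175]],.04))
E
```

```text
330 182 [ 29 112 255]
300 186 [ 29 112 255]
317 197 [ 26  90 255]
334 195 [ 27  79 255]
304 220 [ 17 122 255]
311 200 [ 19 120 255]
350 250 [ 13  26 119]
yellow []
orange [(((578.0400390625, 7.2076416015625), (95.79290008544922, 117.95658874511719), 6.970186233520508), 560.5), (((621.0823974609375, -104.87879180908203), (51.08882522583008, 113.5139389038086), 13.197348594665527), 349.5)]
[[ 0.57964781  0.18970806]
 [ 0.46624169 -0.07732744]
 [ 0.65276707 -0.27525256]]
```

```bash
python3 - <<'E'
from h import *
e=ray("top",[[283,188],[382,175]],.046);print(e,e.mean(0),np.linalg.norm(e[0]-e[1]))
v=e[0]-e[1];a=np.arctan2(v[1],v[0])-np.pi/2;print("yaw",np.degrees(a))
x=np.array([np.cos(a),np.sin(a)]);c=e.mean(0)-.030*x
tgt=np.r_[c-.07*x,.16]
s=state();q=s["tool_rot"];T=R.from_quat(q[[1,2,3,0]])
# desired tool: x=-rack x, y = rack y , z down
B=np.array([[-x[0],-x[1],0],[-x[1],x[0],0],[0,0,-1]]).T
print(tgt,"shift",T.inv().apply(tgt-s["tool_pos"])/.025,"turn",np.degrees((T.inv()*R.from_matrix(B)).as_rotvec())/8)
E
```

```text
[[ 0.61990285  0.06748766]
 [ 0.65064105 -0.15178159]] [ 0.63527195 -0.04214697] 0.22141328221508155
yaw 7.979992759615621
[ 0.53624029 -0.0560297   0.16      ] shift [-21.11978571 -20.58757926   2.84094118] turn [-0.01319877 -0.00469142 -3.20909592]
```

>>> {"op": "jog_arm", "data": {
  "targets": [
    [[-2, -2, 0], [0, 0, 0], 0],
    [[-4, -4, 0], [0, 0, -0.5], 0],
    [[-6, -6, 0], [0, 0, -1], 0],
    [[-8, -8, 0], [0, 0, -1.5], 0],
    [[-10, -10, 0], [0, 0, -2], 0],
    [[-12, -12, 0], [0, 0, -2.5], 0],
    [[-14, -14, 0], [0, 0, -3], 0],
    [[-16, -16, 0.5], [0, 0, -3.2], 0]
  ]
}}

```text
time: 1.1
tool_pos: [0.4198, 0.1495, 0.2255]
tool_rot: [0.001, -0.07, 0.998, 0.0]
contact_force: [0.9, 1.0, -0.3]
gripper_width: 0.001
grasp_force: 0.0
```

```bash
cat > go.py <<'E'
from h import *
def go(tgt,yaw,flip=0):
    "prints jog units to a pose: tool x = -(rack x) turned by flip"
    s=state();q=s["tool_rot"];T=R.from_quat(q[[1,2,3,0]])
    B=R.from_euler("z",yaw+flip)*R.from_matrix(np.diag([-1.,1,-1]))
    print(s["time"],"pos",s["tool_pos"].round(4),"F",s["contact_force"].round(1),"shift",(T.inv().apply(np.array(tgt)-s["tool_pos"])/.025).round(2),"turn",(np.degrees((T.inv()*B).as_rotvec())/8).round(2))
E
python3 -c "
from go import *
go([.536,-.056,.16],np.radians(8))"
```

```text
1.1 pos [0.4198 0.1495 0.2255] F [ 0.9  1.  -0.3] shift [-3.46 -8.79  2.62] turn [ 0.    0.01 -0.  ]
```

>>> {"op": "jog_arm", "data": {
  "targets": [
    [[-1, -2, 0.5], [0, 0, 0], 0],
    [[-2, -4, 1], [0, 0, 0], 0],
    [[-3, -6, 1.5], [0, 0, 0], 0],
    [[-3.5, -8, 2], [0, 0, 0], 0],
    [[-3.5, -8.8, 2.6], [0, 0, 0], 0],
    [[-3.5, -8.8, 2.6], [0, 0, 0], 0],
    [[-3.5, -8.8, 2.6], [0, 0, 0], 0]
  ]
}}

```text
time: 1.98
tool_pos: [0.5357, -0.0534, 0.1603]
tool_rot: [-0.0, -0.069, 0.998, 0.0]
contact_force: [-0.1, 0.2, 0.3]
gripper_width: 0.002
grasp_force: 0.0
```

```bash
python3 - <<'E'
from h import *
import pickle
s=state();im,d=grab_frame("wrist");cv2.imwrite("pics/w1.png",im[:,:,::-1]);pickle.dump((s,im,d),open("w1.pkl","wb"));print(s["tool_pos"],s["tool_rot"],s["contact_force"])
E
```

```text
[ 0.53573584 -0.05337809  0.160276  ] [-7.00928516e-05 -6.94112957e-02  9.97588077e-01  3.08314442e-04] [-0.09478196  0.18108449  0.32070307]
```

View pics/w1.png

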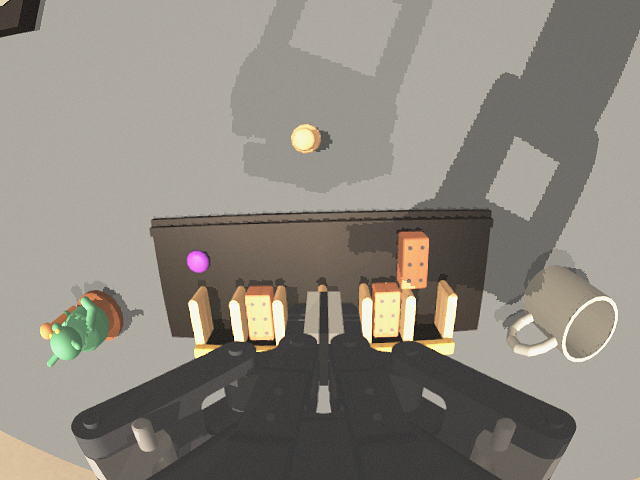

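The wrist view shows the loose die at (413,260), with the fins and filed dice below it. The rail ends are at (195,350) and (453,348), the bead is at (198,261), the pawn at (306,138), and the tankard is on the right (+y). The shut fingertips are narrow, about 38 px or roughly 16 mm, so they fit a gap.

```bash
python3 - <<'E'
from h import *
import pickle
s,im,d=pickle.load(open("w1.pkl","rb"))
c=camera_params("wrist");f=240/np.tan(np.radians(c["fovy"])/2)
v,u=np.mgrid[0:480,0:640];p=np.stack([(u-c["cx"])/f,(v-c["cy"])/f],-1);r=np.linalg.norm(p,axis=-1)+1e-9
P=np.concatenate([p*(np.tan(r)/r)[...,None],np.ones(r.shape+(1,))],-1)*d[...,None]
H=c["hand_eye"];P=P@H[:3,:3].T+H[:3,3];q=s["tool_rot"];W=R.from_quat(q[[1,2,3,0]]).apply(P.reshape(-1,3)).reshape(P.shape)+s["tool_pos"]
Z=W[...,2]*1000; np.save("W1.npy",W)
print("z at die,filed,floor,shelf,rail,fin",[Z[b,a].round(1) for a,b in((413,260),(385,310),(320,235),(560,200),(430,347),(447,300))])
hsv=cv2.cvtColor(im,cv2.COLOR_RGB2HSV)
col=hsv[...,1]>90
for nm,(x0,y0,x1,y1),lo,hi in(("die",(390,220,440,300),25,32),("railR",(370,335,470,365),43,50),("railL",(180,335,260,365),43,50),("finR",(430,275,470,345),33,39),("finL",(180,280,215,345),33,39)):
    m=np.zeros((480,640),bool);m[y0:y1,x0:x1]=True;m&=(Z>lo)&(Z<hi)&(d>0)
    pts=W[m][:,:2].astype(np.float32)*1000;print(nm,len(pts),Z[m].mean().round(1),cv2.minAreaRect(pts),pts.min(0),pts.max(0))
cv2.imwrite("pics/w1c.png",cv2.resize(im[220:365,180:470,::-1],(800,400),interpolation=cv2.INTER_NEAREST))
E
```

```text
z at die,filed,floor,shelf,rail,fin [np.float64(29.2), np.float64(27.9), np.float64(6.3), np.float64(1.1), np.float64(46.5), np.float64(36.3)]
die 1498 28.4 ((558.352783203125, 24.6419677734375), (28.931041717529297, 57.07923126220703), 88.23499298095703) [529.96216   9.47672] [586.56354   38.757236]
railR 351 45.9 ((622.6935424804688, 37.01908493041992), (11.733585357666016, 71.89933776855469), 7.34589958190918) [612.95215     0.9449064] [626.07733  72.55915]
railL 144 45.7 ((645.7474975585938, -120.55953979492188), (9.826085090637207, 59.02391052246094), 18.23046875) [ 639.4989 -148.661 ] [659.37    -91.15289]
finR 481 36.4 ((594.9926147460938, 60.53395080566406), (45.702903747558594, 19.203540802001953), 4.094614505767822) [572.09467  52.44102] [618.411    71.53978]
finL 457 36.3 ((630.52099609375, -147.86009216308594), (46.225372314453125, 14.913298606872559), 19.83150291442871) [ 607.3459  -155.21236] [ 651.46027 -133.00458]
```

View pics/w1c.png

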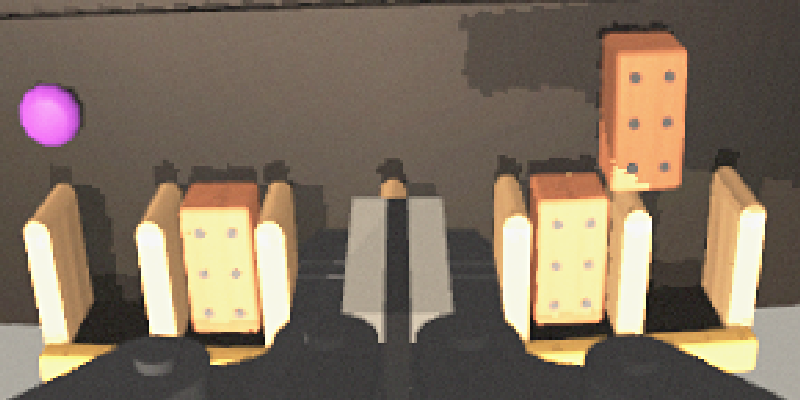

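The enlarged crop shows the die's pips centred at crop (650,123) and the filed dice's pips at (573,263) and (220,273). The rail ends are near (757,350) and (41,362).

```bash
python3 - <<'E'
from h import *
import pickle,json
s,im,d=pickle.load(open("w1.pkl","rb"))
W=lambda c,z:1000*ray("wrist",np.array(c)/2.7586+[180,220],z,s)
A=W([[573.5,263.5]],.028)[0];B=W([[220,273]],.028)[0]
rr=W([[757,350]],.046)[0];rl=W([[40,362]],.046)[0]
nr=W([[752,208],[750,325]],.036);nl=W([[37,224],[54,335]],.036);n3=W([[514,218]],.036)[0]
dots=W([[635,77],[669,76],[634,124],[667,122],[632,168],[663,167]],.028)
print("A",A,"B",B,np.linalg.norm(A-B),"rail",rr,rl,np.linalg.norm(rr-rl),"nose",nr,nl,n3)
ang=lambda v:np.degrees(np.arctan2(v[1],v[0]))-90
print("yaw",ang(A-B),ang(rr-rl),ang(nr[0]-nl[0]))
yaw=np.radians(np.mean([ang(A-B),ang(rr-rl),ang(nr[0]-nl[0])]));x=np.array([np.cos(yaw),np.sin(yaw)]);y=np.array([-x[1],x[0]])
for nm,m,rx in(("filed",(A+B)/2,26),("rail",(rr+rl)/2,52),("nose",(nr[0]+nl[0])/2,4)):print(nm,m-rx*x)
O=((A+B)/2-26*x+(rr+rl)/2-52*x+(nr[0]+nl[0])/2-4*x)/3
f=lambda p:np.array([(p-O)@x,(p-O)@y]).round(1)
print("O",O,np.degrees(yaw),"die",f(dots.mean(0)),"n3",f(n3),"dieyaw rel",ang((dots[0::2].mean(0)-dots[1::2].mean(0)))%180-np.degrees(yaw), [f(t) for t in dots])
json.dump(dict(O=list(O/1000),yaw=yaw),open("rack.json","w"))
E
```

```text
A [602.23219939  12.39149253] B [620.44623583 -94.52656639] 108.45839039097817 rail [617.52172935  72.75316392] [ 652.5521003  -147.48119165] 223.00291087746677 nose [[574.07020975  61.38950779]
 [614.35939283  72.62740204]] [[ 609.0523386  -150.96227488]
 [ 648.226375   -145.73606096]] [585.50746773 -10.32976913]
yaw 9.667818320285534 9.03772874409313 9.3546975200356
filed [585.68489723 -45.29315474]
rail [583.72827407 -45.81524949]
nose [587.61445566 -45.43647859]
O [585.67587565 -45.51496094] 9.353414861471421 die [-19.6  75.5] n3 [ 5.6 34.7] dieyaw rel 0.3867843681027665 [array([-33.8,  70.2]), array([-33.9,  80.4]), array([-19.4,  70.7]), array([-19.7,  80.7]), array([-5.5, 70.8]), array([-5.4, 80.4])]
```

```bash
cat >> go.py <<'E'
import json
r=json.load(open("rack.json"))
def rk(x,y,z):
    "go() to rack mm"
    a=r["yaw"];p=np.array(r["O"])+R.from_euler("z",a).apply([x,y,0])[:2]/1000
    go([p[0],p[1],z/1000],a)
    t=state()["tool_pos"];print("rack now",(R.from_euler("z",-a).apply([*(t[:2]-r["O"]),t[2]])*1000).round(1))
E
python3 -c "
from go import *
rk(52,90,56)"
```

```text
2.025 pos [ 0.536  -0.0532  0.1608] F [-0.5 -0.4  0.1] shift [-4.    3.68  4.19] turn [ 0.    0.01 -0.17]
rack now [-50.3   0.5 160.8]
```

>>> {"op": "jog_arm", "data": {
  "targets": [
    [[-2, 1.5, 1], [0, 0, -0.17], 0],
    [[-3.5, 3, 1.8], [0, 0, -0.17], 0],
    [[-4, 3.68, 2.8], [0, 0, -0.17], 0],
    [[-4, 3.68, 3.6], [0, 0, -0.17], 0],
    [[-4, 3.68, 4.19], [0, 0, -0.17], 0],
    [[-4, 3.68, 4.19], [0, 0, -0.17], 0],
    [[-4, 3.68, 4.19], [0, 0, -0.17], 0]
  ]
}}

```text
time: 2.9
tool_pos: [0.6229, 0.0497, 0.0566]
tool_rot: [0.001, -0.08, 0.997, -0.0]
contact_force: [0.3, -0.5, 0.2]
gripper_width: 0.002
grasp_force: 0.0
```

```bash
python3 - <<'E'
from go import *
rk(52,90,46)
im,d=grab_frame("wrist");cv2.imwrite("pics/w2.png",im[:,:,::-1])
E
```

```text
2.9 pos [0.6229 0.0497 0.0566] F [ 0.3 -0.5  0.2] shift [0.01 0.08 0.42] turn [-0.    0.01 -0.02]
rack now [52.2 87.9 56.6]
```

View pics/w2.png

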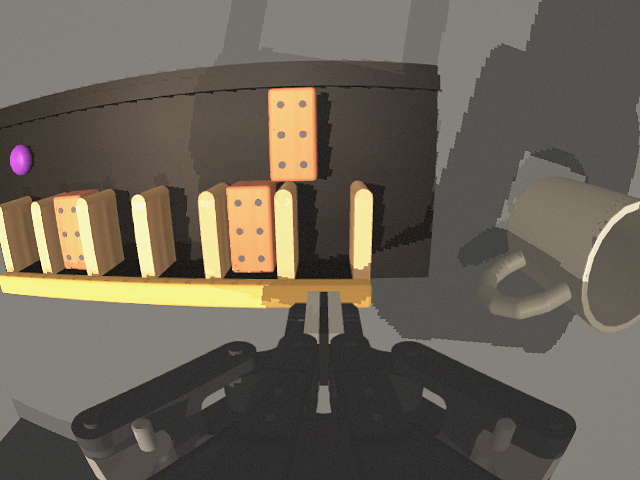

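The fingertips at (323,295) are over the rail, midway between fins at u=286 and 361, which is the first gap.

>>> {"op": "jog_arm", "data": {
  "targets": [
    [[0, 0.08, 0.25], [0, 0, 0], 0],
    [[0, 0.08, 0.35], [0, 0, 0], 0],
    [[0, 0.08, 0.42], [0, 0, 0], 0],
    [[0, 0.08, 0.44], [0, 0, 0], 0],
    [[0, 0.08, 0.44], [0, 0, 0], 0]
  ]
}}

```text
time: 3.58
tool_pos: [0.6221, 0.0524, 0.046]
tool_rot: [-0.001, -0.081, 0.997, -0.0]
contact_force: [-5.2, -0.5, 8.4]
gripper_width: 0.001
grasp_force: 4.4
```

>>> {"op": "jog_arm", "data": {
  "targets": [
    [[0, -0.4, 0], [0, 0, 0], 0],
    [[0, -0.8, 0], [0, 0, 0], 0],
    [[0, -1.2, 0], [0, 0, 0], 0],
    [[0, -1.44, 0.01], [0, 0, 0], 0],
    [[0, -1.44, 0.01], [0, 0, 0], 0]
  ]
}}

```text
time: 4.2
tool_pos: [0.6295, 0.017, 0.0461]
tool_rot: [0.002, -0.081, 0.997, 0.0]
contact_force: [-0.5, 2.3, 5.3]
gripper_width: 0.0
grasp_force: 2.8
```

```bash
python3 -c "
from go import *
rk(52,18,46)"
```

```text
4.2 pos [0.6295 0.017  0.0461] F [-0.5  2.3  5.3] shift [ 0.05 -1.46  0.  ] turn [ 0.    0.02 -0.01]
rack now [53.4 54.6 46.1]
```

Contact has held to the second gap, so I'll continue to the third and then lift.

>>> {"op": "jog_arm", "data": {
  "targets": [
    [[0.02, -0.4, 0], [0, 0, 0], 0],
    [[0.04, -0.8, 0], [0, 0, 0], 0],
    [[0.05, -1.2, 0.01], [0, 0, 0], 0],
    [[0.05, -1.46, 0.02], [0, 0, 0], 0],
    [[0.05, -1.46, 0.02], [0, 0, 0], 0]
  ]
}}

```text
time: 4.82
tool_pos: [0.6344, -0.019, 0.046]
tool_rot: [0.002, -0.081, 0.997, 0.0]
contact_force: [-1.0, 2.4, 6.7]
gripper_width: 0.0
grasp_force: 3.6
```

```bash
python3 -c "
from go import *
rk(-20,104,80)"
```

```text
4.825 pos [ 0.6344 -0.019   0.046 ] F [-1.   2.4  6.7] shift [ 2.9   3.42 -1.37] turn [ 0.    0.03 -0.01]
rack now [52.4 18.3 46. ]
```

>>> {"op": "jog_arm", "data": {
  "targets": [
    [[0.05, -1.46, -0.8], [0, 0, 0], 0],
    [[0.05, -1.46, -1.6], [0, 0, 0], 0],
    [[1, 0, -1.6], [0, 0, 0], 0],
    [[2, 1.5, -1.6], [0, 0, 0], 0],
    [[2.9, 3, -1.6], [0, 0, 0], 0],
    [[2.9, 3.5, -1.4], [0, 0, 0], 0],
    [[2.9, 3.5, -1.4], [0, 0, 0], 0]
  ]
}}

```text
time: 5.7
tool_pos: [0.547, 0.0561, 0.0786]
tool_rot: [0.0, -0.082, 0.997, -0.0]
contact_force: [0.4, -0.2, 0.2]
gripper_width: 0.001
grasp_force: 0.0
```

```bash
python3 -c "
from go import *
rk(-19.5,106,10)"
```

```text
5.7 pos [0.547  0.0561 0.0786] F [ 0.4 -0.2  0.2] shift [-0.09 -0.02  2.74] turn [-0.  0.  0.]
rack now [-21.7 106.5  78.6]
```

>>> {"op": "jog_arm", "data": {
  "targets": [
    [[-0.09, 0, 1], [0, 0, 0], 0],
    [[-0.09, 0, 1.8], [0, 0, 0], 0],
    [[-0.09, 0, 2.4], [0, 0, 0], 0],
    [[-0.09, 0, 2.72], [0, 0, 0], 0],
    [[-0.09, 0, 2.72], [0, 0, 0], 0],
    [[-0.09, 0, 2.72], [0, 0, 0], 0]
  ]
}}

```text
time: 6.45
tool_pos: [0.5498, 0.0556, 0.0114]
tool_rot: [0.001, -0.081, 0.997, -0.0]
contact_force: [0.7, 0.2, -0.1]
gripper_width: -0.005
grasp_force: 0.0
```

```bash
python3 - <<'E'
from go import *
rk(-19.5,60,10)
im,d=grab_frame("wrist");cv2.imwrite("pics/w3.png",im[:,:,::-1])
E
```

```text
6.45 pos [0.5498 0.0556 0.0114] F [ 0.7  0.2 -0.1] shift [ 0.02 -1.82  0.06] turn [-0.    0.01 -0.01]
rack now [-18.9 105.6  11.4]
```

View pics/w3.png

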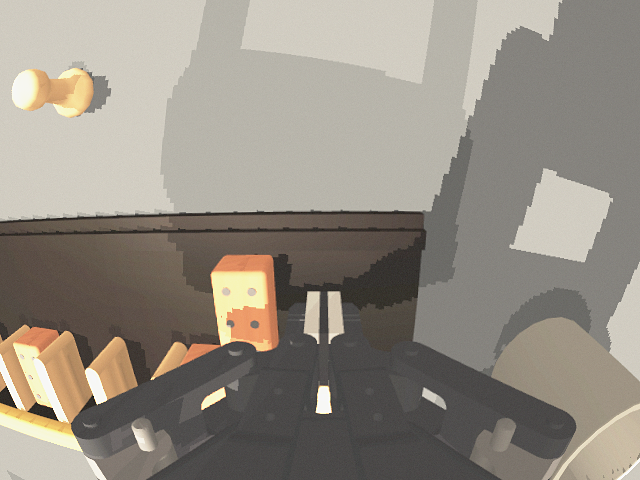

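The fingertips at (323,300) are in the channel on the die's +y side, with a small gap between them, and nothing is touching.

>>> {"op": "jog_arm", "data": {
  "targets": [
    [[0, -0.3, 0.03], [0, 0, 0], 0],
    [[0, -0.55, 0.03], [0, 0, 0], 0],
    [[0, -0.8, 0.03], [0, 0, 0], 0],
    [[0, -1.05, 0.03], [0, 0, 0], 0],
    [[0, -1.3, 0.03], [0, 0, 0], 0],
    [[0, -1.55, 0.03], [0, 0, 0], 0],
    [[0, -1.75, 0.03], [0, 0, 0], 0],
    [[0, -1.75, 0.03], [0, 0, 0], 0]
  ]
}}

```text
time: 7.5
tool_pos: [0.5562, 0.0119, 0.0098]
tool_rot: [-0.0, -0.081, 0.997, -0.0]
contact_force: [0.3, -0.4, 1.2]
gripper_width: 0.002
grasp_force: 0.0
```

```bash
python3 - <<'E'
from go import *
rk(-19.5,40,10)
im,d=grab_frame("wrist");cv2.imwrite("pics/w4.png",im[:,:,::-1])
E
```

```text
7.5 pos [0.5562 0.0119 0.0098] F [ 0.3 -0.4  1.2] shift [-0.01 -0.86 -0.01] turn [-0.   -0.   -0.01]
rack now [-19.8  61.4   9.8]
```

View pics/w4.png

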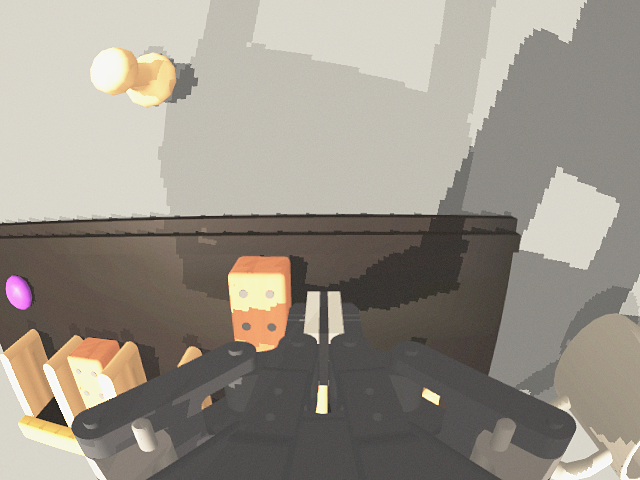

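The die now sits against the fingertips, square to the rack, with its pips at (243,293), (270,293), (246,326) and (271,327).

```bash
python3 - <<'E'
from go import *
s=state();w=ray("wrist",[[243,293],[270,293],[246,326],[271,327]],.028,s)-r["O"]
print((np.c_[w,w[:,0]*0]@R.from_euler("z",r["yaw"]).as_matrix()*1000).round(1))
E
```

```text
[[-35.3  32.8   0. ]
 [-35.5  43.1   0. ]
 [-21.1  32.7   0. ]
 [-20.9  42.6   0. ]]
```

>>> {"op": "jog_arm", "data": {
  "targets": [
    [[0, -0.12, 0], [0, 0, 0], 0],
    [[0, -0.25, 0], [0, 0, 0], 0],
    [[0, -0.38, 0], [0, 0, 0], 0],
    [[0, -0.5, 0], [0, 0, 0], 0],
    [[0, -0.6, 0], [0, 0, 0], 0],
    [[0, -0.7, 0], [0, 0, 0], 0],
    [[0, -0.76, 0], [0, 0, 0], 0],
    [[0, -0.76, 0], [0, 0, 0], 0]
  ]
}}

```text
time: 8.55
tool_pos: [0.5593, -0.0064, 0.0099]
tool_rot: [-0.0, -0.081, 0.997, -0.0]
contact_force: [-0.1, 0.5, -0.0]
gripper_width: 0.0
grasp_force: 0.2
```

```bash
python3 - <<'E'
from go import *
rk(-19.5,40,10)
s=state();im,d=grab_frame("wrist")
h=cv2.cvtColor(im,cv2.COLOR_RGB2HSV)
cv2.imwrite("pics/w5.png",im[220:400,130:430,::-1].repeat(2,0).repeat(2,1))
E
```

```text
8.55 pos [ 0.5593 -0.0064  0.0099] F [-0.1  0.5 -0. ] shift [-0.01 -0.11 -0.  ] turn [-0.   -0.   -0.01]
rack now [-19.7  42.8   9.9]
```

View pics/w5.png

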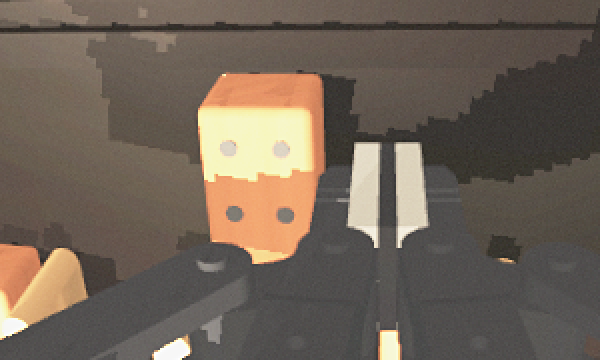

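The die is square in the channel, with its near pips at crop (228,149) and (281,149). Its centre is at about y=19.6. I'll nudge it 1.5 mm, back off, and lift.

>>> {"op": "jog_arm", "data": {
  "targets": [
    [[0, -0.04, 0], [0, 0, 0], 0],
    [[0, -0.06, 0], [0, 0, 0], 0],
    [[0, -0.06, 0], [0, 0, 0], 0],
    [[0, 0.4, 0], [0, 0, 0], 0],
    [[0, 0.4, -1], [0, 0, 0], 0],
    [[0, 0.4, -2], [0, 0, 0], 0],
    [[1, 0.4, -2.4], [0, 0, 0], 0],
    [[2.2, 0, -2.4], [0, 0, 0], 0]
  ]
}}

```text
time: 9.6
tool_pos: [0.5056, -0.0146, 0.0715]
tool_rot: [0.001, -0.082, 0.997, -0.0]
contact_force: [-0.8, -0.4, -0.3]
gripper_width: -0.003
grasp_force: 0.0
```

```bash
python3 - <<'E'
from go import *
rk(-75,18,15)
s=state();im,d=grab_frame("wrist")
cv2.imwrite("pics/w6.png",im[200:400,170:470,::-1].repeat(2,0).repeat(2,1));import pickle;pickle.dump((s,im,d),open("w6.pkl","wb"))
E
```

```text
9.6 pos [ 0.5056 -0.0146  0.0715] F [-0.8 -0.4 -0.3] shift [ 0.05 -1.02  2.26] turn [-0.01  0.02  0.  ]
rack now [-74.   43.5  71.5]
```

View pics/w6.png

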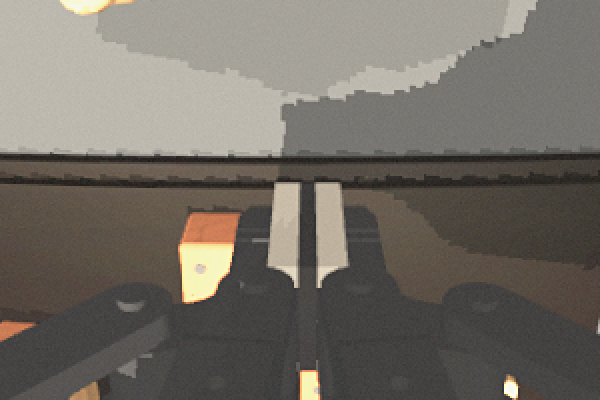

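The die's front-left pip is at crop (200,268). The fingers are outside the kerb and clear.

```bash
python3 - <<'E'
from go import *
import pickle
s=pickle.load(open("w6.pkl","rb"))[0];w=ray("wrist",[[270,334]],.028,s)-r["O"]
print((np.c_[w,0]@R.from_euler("z",r["yaw"]).as_matrix()*1000).round(1))
E
```

```text
[[-34.5  13.6   0. ]]
```

>>> {"op": "jog_arm", "data": {
  "targets": [
    [[0.05, -0.5, 0.5], [0, 0, 0], 0],
    [[0.05, -1.02, 1.2], [0, 0, 0], 0],
    [[0.05, -1.02, 1.8], [0, 0, 0], 0],
    [[0.05, -1.02, 2.2], [0, 0, 0], 0],
    [[0.05, -1.02, 2.26], [0, 0, 0], 0],
    [[0.05, -1.02, 2.26], [0, 0, 0], 0]
  ]
}}

```text
time: 10.4
tool_pos: [0.5081, -0.0403, 0.0135]
tool_rot: [0.0, -0.081, 0.997, 0.0]
contact_force: [0.7, -0.3, 0.2]
gripper_width: -0.001
grasp_force: 0.0
```

```bash
python3 -c "
from go import *
rk(-7,18,15)"
```

```text
10.4 pos [ 0.5081 -0.0403  0.0135] F [ 0.7 -0.3  0.2] shift [-2.75  0.01 -0.06] turn [-0.    0.   -0.01]
rack now [-75.7  17.8  13.5]
```

>>> {"op": "jog_arm", "data": {
  "targets": [
    [[-0.3, 0.02, -0.08], [0, 0, 0], 0],
    [[-0.6, 0.02, -0.08], [0, 0, 0], 0],
    [[-0.9, 0.02, -0.08], [0, 0, 0], 0],
    [[-1.2, 0.02, -0.08], [0, 0, 0], 0],
    [[-1.5, 0.02, -0.08], [0, 0, 0], 0],
    [[-1.8, 0.02, -0.08], [0, 0, 0], 0],
    [[-2.1, 0.02, -0.08], [0, 0, 0], 0],
    [[-2.1, 0.02, -0.08], [0, 0, 0], 0]
  ]
}}

```text
time: 11.4
tool_pos: [0.5605, -0.0315, 0.0156]
tool_rot: [0.001, -0.081, 0.997, -0.0]
contact_force: [0.2, 1.0, 0.7]
gripper_width: -0.003
grasp_force: 0.0
```

```bash
python3 -c "
from go import *
rk(-7,18,15)"
```

```text
11.4 pos [ 0.5605 -0.0315  0.0156] F [0.2 1.  0.7] shift [-0.62  0.    0.03] turn [-0.    0.01 -0.01]
rack now [-22.6  18.   15.6]
```

No jam, so I'll keep going slowly until it meets the wall.

>>> {"op": "jog_arm", "data": {
  "targets": [
    [[-0.15, 0, 0], [0, 0, 0], 0],
    [[-0.3, 0, 0], [0, 0, 0], 0],
    [[-0.42, 0, 0], [0, 0, 0], 0],
    [[-0.5, 0, 0], [0, 0, 0], 0],
    [[-0.56, 0, 0], [0, 0, 0], 0],
    [[-0.6, 0, 0], [0, 0, 0], 0],
    [[-0.6, 0, 0], [0, 0, 0], 0]
  ]
}}

```text
time: 12.28
tool_pos: [0.5746, -0.0291, 0.0156]
tool_rot: [0.0, -0.081, 0.997, -0.0]
contact_force: [0.2, -0.3, -0.6]
gripper_width: -0.003
grasp_force: 0.2
```

```bash
python3 -c "
from go import *
rk(-7,18,15)"
```

```text
12.275 pos [ 0.5746 -0.0291  0.0156] F [ 0.2 -0.3 -0.6] shift [-0.05 -0.    0.02] turn [-0.    0.   -0.01]
rack now [-8.3 18.  15.6]
```

>>> {"op": "jog_arm", "data": {
  "targets": [
    [[-0.04, 0, 0], [0, 0, 0], 0],
    [[-0.08, 0, 0], [0, 0, 0], 0],
    [[-0.1, 0, 0], [0, 0, 0], 0],
    [[-0.1, 0, 0], [0, 0, 0], 0]
  ]
}}

```text
time: 12.78
tool_pos: [0.5752, -0.029, 0.0155]
tool_rot: [-0.002, -0.081, 0.997, -0.0]
contact_force: [-8.4, -2.0, 7.0]
gripper_width: 0.002
grasp_force: 4.2
```

>>> {"op": "jog_arm", "data": {
  "targets": [
    [[-0.05, 0, 0], [0, 0, 0], 0],
    [[-0.05, 0, 0], [0, 0, 0], 0]
  ]
}}

```text
time: 13.02
tool_pos: [0.5752, -0.029, 0.0155]
tool_rot: [-0.004, -0.081, 0.997, -0.0]
contact_force: [-12.8, -2.2, 11.0]
gripper_width: -0.003
grasp_force: 6.5
```

>>> {"op": "jog_arm", "data": {
  "targets": [
    [[0.5, 0, 0], [0, 0, 0], 0],
    [[1.5, 0, -0.2], [0, 0, 0], 0],
    [[2.6, 0, -1], [0, 0, 0], 0],
    [[2.6, 2, -3], [0, 0, 0], 0],
    [[2.6, 3, -5], [0, 0, 0], 0],
    [[2.6, 3.5, -6], [0, 0, 0], 0],
    [[2.6, 3.5, -6], [0, 0, 0], 0],
    [[2.6, 3.5, -6], [0, 0, 0], 0]
  ]
}}

```text
time: 14.02
tool_pos: [0.4992, 0.0471, 0.164]
tool_rot: [-0.001, -0.081, 0.997, 0.0]
contact_force: [-0.4, 0.4, -0.8]
gripper_width: -0.002
grasp_force: 0.0
```

```bash
python3 - <<'E'
from go import *
rk(-75,105,160)
import pickle
s=state();im,d=grab_frame("wrist");pickle.dump((s,im,d),open("w7.pkl","wb"))
cv2.imwrite("pics/w7.png",cv2.resize(im[180:400,60:460,::-1],(800,440),interpolation=cv2.INTER_NEAREST))
E
```

```text
14.025 pos [0.4992 0.0471 0.164 ] F [-0.4  0.4 -0.8] shift [ 0.19 -0.02  0.16] turn [ 0.   -0.01 -0.01]
rack now [-70.3 105.4 164. ]
```

View pics/w7.png

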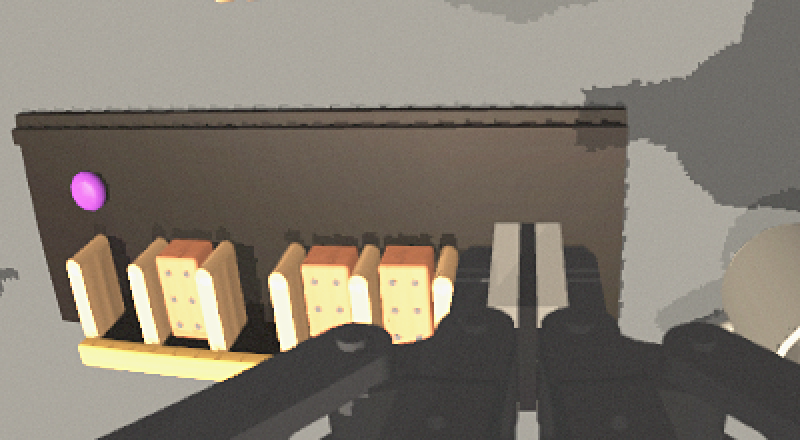

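The die is seated in the third gap at crop (328,290), beside filed_a at (406,290). I'll compare the depth of its front edge with the filed dice.

```bash
python3 - <<'E'
from go import *
import pickle
s,im,d=pickle.load(open("w7.pkl","rb"))
c=camera_params("wrist");f=240/np.tan(np.radians(c["fovy"])/2)
h=cv2.cvtColor(im,cv2.COLOR_RGB2HSV)
for nm,us in(("die",(216,222,228,234)),("A",(254,260,266,272)),("B",(144,150,156))):
    for u in us:
        # orange front face -> bright top: largest brightness rise (green) down the column
        g=im[300:322,u,1].astype(int); k=np.argmax(np.diff(g)); v=300+k+.5
        w=ray("wrist",[[u,v]],.028,s)-r["O"];print(nm,u,v,(np.c_[w,0]@R.from_euler("z",r["yaw"]).as_matrix()*1000)[0,:2].round(1))
E
```

```text
die 216 311.5 [ 3.6 13.5]
die 222 312.5 [ 4.3 18.9]
die 228 312.5 [ 4.2 24.3]
die 234 318.5 [ 9.9 29.1]
A 254 312.5 [ 3.5 47.5]
A 260 312.5 [ 3.4 52.7]
A 266 302.5 [-6.3 58.5]
A 272 312.5 [ 3.2 63.1]
B 144 308.5 [  4.  -57.6]
B 150 308.5 [  3.7 -51.2]
B 156 308.5 [  3.3 -44.8]
```

The die's front edge is at rack x of about 4 mm, flush with both filed dice. It is home and the hand is clear.

```bash
python3 -c "
from plant import *
print(job_done())"
```

```text
the job is handed in; nothing more can be done
None
```

I touched the rail over gaps 1, 2 and 3 from the tankard end, slid the long die into the third gap until it met the back wall, and handed the job in at about 14 s with the hand clear. The die's front edge measures flush with both filed dice, but no verdict came back.

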